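# Sort the cleaning balls from the pipe nuts and return the balls to the bottle

## Robot

A 6-joint arm with a two-finger parallel gripper is mounted at the origin on the work surface. World frame = base frame: x ahead of the robot, y to its left, z up, the work surface at z = 0. Lengths are in m, angles in rad, forces in N, time in s.
With the tool pointing down it reaches from about 0.3 to 0.825 m from the base axis. Payload 5.4 kg.
Tool frame: the origin (TCP) lies at the very end of the fingers, on their centre line; the grasp point (between the pads) lies 19 mm behind it; z points along the fingers, y is the line along which they close (so a half turn about z gives the same grasp; the last joint's range is limited). The gripper opens to 92 mm and grips with 3 to 60 N. Pads are 20 mm wide; open, the fingers measure 128 mm over their backs; the gripper's body (75 mm by 189 mm) begins 69 mm behind the grasp point.
Start: joints at [-1.362, 0.158, 1.597, -0, 1.386, -0.21], TCP at [0.234, -0.525, 0.18] pointing down, gripper open.
Joint ranges: [-2.91, 2.91], [-0.94, 2.29], [0.18, 2.7], [-1.29, 4.43], [0.17, 2.64], [-3, 3]. Speed limits (rad/s): [2.57, 2.57, 3.14, 3.14, 3.14, 3.14].

## Interface

Orientations are given as a rotation vector (axis times angle).
In Python, from workcell import bot gives the robot as it stands. Calls block until the motion is done:
- bot.goto(position, orientation): joint-space move of the TCP to a pose.
- bot.line_to(position, rot=None, max_speed=0.15): straight line of the TCP; rot=None keeps the orientation; max_speed is the mean speed in m/s.
- bot.set_joints(angles): joint-space move.
- bot.set_gripper(opening, newtons=None): opening from 0.0 (shut) to 1.0 (fully open); newtons is the grip in N (None keeps the last); returns when the fingers have stopped.
- bot.hold(seconds).
- bot.inverse_kinematics(position, orientation): joint angles nearest the present ones, or None.
- bot.read_camera(name): name is "side" or "top" or "wrist"; returns a dict with "pixels" (420x560x3 uint8, blue, green, red), "fx", "fy", "cx", "cy" (pixels), "R" (3x3) and "t" (3): a world point X has camera coordinates R X + t. Camera axes: x right, y down, z forward; pixel columns grow to the right and rows downward; lengths in m; the calibration is good to about 2 mm. A picture is of the moment at which its call begins. There is no depth.
A pose or a line that the arm cannot do raises bot.MotionError and nothing moves.
- bot.job_done(): hands the job in; it is judged then, once.
Readings, each from a call of its own:
- bot.current_clock(): time.
- bot.current_joints(): joint angles.
- bot.current_joint_vel(): joint speeds.
- bot.current_effort(): joint torques, N m.
- bot.current_ee_pos(): TCP position.
- bot.current_tool_rot(): TCP orientation.
- bot.current_contact_force(): force on the tool from outside, world axes, zero at the start.
- bot.current_ft_torque(): the same for the moment, N m.
- bot.current_opening(): opening from 0.0 (shut) to 1.0 (fully open).
- bot.current_grip_force(): force on a finger pad.
Only numpy, scipy, OpenCV 4.12 (cv2) and the standard library are available. Lean on these libraries where they do the work, as an engineer would, in place of code of your own. Each camera call takes 0.05 s, during which the arm holds its last target. There are 200 camera calls.

## Task

On the shelf riser, put the two loose hexagonal nuts in the white tray and the two loose steel balls in the scoop with the two balls already there. Then pour all four balls from the scoop through the funnel into the blue bottle, and set the empty scoop back down level on the riser. Leave the valve knob, the brush and the polish jar alone.

Things in the scene. Friction and masses are not known exactly. Their poses are not given: they have to be found in the camera images.
- riser: grey plastic shelf riser, 300 x 480 mm, flat top 50 mm above the cupboard floor, fixed. Origin: centre of its underside on the floor; x along the 300 mm side, y along the 480 mm side
- tray: white open plastic tray standing on the riser, fixed, 110 (x) x 90 (y) x 35 mm high, walls and floor 3 mm. Origin: centre of its underside. It stands on the left or the right part of the riser, the scoop on the other
- scoop: loose white scoop with two balls in it. Origin: middle of the bowl's underside; x from handle to pouring lip, z up. Bowl 72 mm wide (66 inside), side and back walls 40 high, 3 thick, floor 3; flat inside for x -35 to 15 mm, then the front slopes up 33 degrees to the lip at x 58, 31 mm high, with side cheeks 49 mm high. Handle bar behind: x -38 to -108, 18 mm wide, 19 to 35 mm up
- scoop_grip (a point): point on the scoop's handle axis to grip, 75 mm behind the scoop's origin and 27 mm above its underside; axes as the scoop's
- scoop_lip (a point): middle of the scoop's pouring lip, 58 mm ahead of the scoop's origin and 31 mm above its underside
- ball_a_center (a point): centre of a plain stainless-steel bottle-cleaning ball, 18 mm diameter, 24 g; lies loose on the riser at the start
- ball_b_center (a point): centre of a plain stainless-steel bottle-cleaning ball, 18 mm diameter, 24 g; lies loose on the riser at the start
- ball_c_center (a point): centre of a plain stainless-steel bottle-cleaning ball, 18 mm diameter, 24 g; in the scoop's bowl at the start
- ball_d_center (a point): centre of a plain stainless-steel bottle-cleaning ball, 18 mm diameter, 24 g; in the scoop's bowl at the start
- nut_a: plain stainless-steel hexagonal pipe nut, 27 mm across the flats, 31 mm across the corners, 12 mm high, 15 mm round hole, 40 g; lies flat and loose on the riser. Origin: centre of its underside; z up through the hole; its x axis is normal to one flat (so flats face every 60 degrees)
- nut_b: plain stainless-steel hexagonal pipe nut, 27 mm across the flats, 31 mm across the corners, 12 mm high, 15 mm round hole, 40 g; lies flat and loose on the riser. Origin: centre of its underside; z up through the hole; its x axis is normal to one flat (so flats face every 60 degrees)
- bottle: blue glass swing-top bottle with a white funnel in its mouth, fixed, on the cupboard floor to the left of the riser. Body 84 mm diameter, neck top at 105 mm; its stopper hangs open on the +y side. Origin: centre of its underside; z up
- funnel_mouth (a point): centre of the funnel's mouth, 150 mm above the bottle's underside; the mouth is 122 mm inside (128 mm outside) diameter, the cone narrows over 45 mm of height to a 42 mm round throat
- valve: copper pipe stub with a chrome supply valve, fixed, on the floor to the right of the riser, 106 mm high with its knob, 50 mm wide, with a short side outlet reaching 45 mm to -y. Origin: centre of its underside
- valve_knob (a joint): angle of the chrome turning knob on the valve's top (rad, 0 at the start); bystander
- brush: bottle brush lying along the riser's far (+x) edge, 235 mm long, 24 mm high; black handle to -y, grey bristles to +y; loose bystander. Origin: underside, near its middle; y along its length
- polish_jar: white jar with black lid, 64 mm diameter, 70 mm high, loose on the floor beyond the bottle; bystander. Origin: centre of its underside

How it is judged:
On the way, in this order (a step that is already met when the one before it is completed fails the run):
1. both nuts lie in the tray and all four balls are in the scoop (x of nut_a in the frame of tray between -0.053 and 0.053 m and y of nut_a in the frame of tray between -0.043 and 0.043 m and z of nut_a in the frame of tray between 0 and 0.03 m and x of nut_b in the frame of tray between -0.053 and 0.053 m and y of nut_b in the frame of tray between -0.043 and 0.043 m and z of nut_b in the frame of tray between 0 and 0.03 m and x of ball_a_center in the frame of scoop between -0.036 and 0.056 m and y of ball_a_center in the frame of scoop between -0.034 and 0.034 m and z of ball_a_center in the frame of scoop between 0 and 0.045 m and x of ball_b_center in the frame of scoop between -0.036 and 0.056 m and y of ball_b_center in the frame of scoop between -0.034 and 0.034 m and z of ball_b_center in the frame of scoop between 0 and 0.045 m and x of ball_c_center in the frame of scoop between -0.036 and 0.056 m and y of ball_c_center in the frame of scoop between -0.034 and 0.034 m and z of ball_c_center in the frame of scoop between 0 and 0.045 m and x of ball_d_center in the frame of scoop between -0.036 and 0.056 m and y of ball_d_center in the frame of scoop between -0.034 and 0.034 m and z of ball_d_center in the frame of scoop between 0 and 0.045 m), for 0.2 s.
2. all four balls are down in the bottle (x of ball_a_center in the frame of bottle between -0.04 and 0.04 m and y of ball_a_center in the frame of bottle between -0.04 and 0.04 m and z of ball_a_center in the frame of bottle between 0 and 0.07 m and x of ball_b_center in the frame of bottle between -0.04 and 0.04 m and y of ball_b_center in the frame of bottle between -0.04 and 0.04 m and z of ball_b_center in the frame of bottle between 0 and 0.07 m and x of ball_c_center in the frame of bottle between -0.04 and 0.04 m and y of ball_c_center in the frame of bottle between -0.04 and 0.04 m and z of ball_c_center in the frame of bottle between 0 and 0.07 m and x of ball_d_center in the frame of bottle between -0.04 and 0.04 m and y of ball_d_center in the frame of bottle between -0.04 and 0.04 m and z of ball_d_center in the frame of bottle between 0 and 0.07 m), for 0.2 s.
At the end, for the whole second after the job is handed in: All four balls are inside the bottle's body (below 70 mm above its underside, past the funnel), both nuts lie inside the tray, and the scoop stands at rest on the riser's top, level within about 7 degrees (all of step 2 and x of nut_a in the frame of tray between -0.053 and 0.053 m and y of nut_a in the frame of tray between -0.043 and 0.043 m and z of nut_a in the frame of tray between 0 and 0.03 m and x of nut_b in the frame of tray between -0.053 and 0.053 m and y of nut_b in the frame of tray between -0.043 and 0.043 m and z of nut_b in the frame of tray between 0 and 0.03 m and angle between scoop's own z axis and vertical below 0.12 rad and x of scoop in the frame of riser between -0.15 and 0.15 m and y of scoop in the frame of riser between -0.24 and 0.24 m and z of scoop in the frame of riser between 0.04 and 0.06 m and linear speed of scoop below 0.03 m/s); the robot touches nothing.
It fails at once if the valve knob is turned by more than 0.2 rad (value of joint valve_knob above 0.2 rad or value of joint valve_knob below -0.2 rad).
It fails at once if the brush is displaced by more than 25 mm (distance of brush from where it was at the start of the episode above 0.025 m).
It fails at once if the polish jar is displaced by more than 25 mm (distance of polish_jar from where it was at the start of the episode above 0.025 m).
It also fails if it takes over 72 s, if anything falls off the work surface, if the arm or the gripper's body presses on something with over 40 N, if the wrist force passes 120 N, or if a joint passes its speed limit or range.

## Working session

There is one attempt and no reset: what is moved stays moved. The work goes in short steps, each a Python script; the robot and the scene stay as the last script left them, time stands still between calls to the robot, and variables do not carry over. Pictures are saved under pics/ and viewed, at most 10 in all, crops included, and the job is handed in when it is done.

```bash
mkdir -p pics; ls
python3 - <<'E'
from workcell import bot
import cv2,numpy as np
for n in("top","side"):
    c=bot.read_camera(n); cv2.imwrite(f"pics/{n}0.png",cv2.resize(c["pixels"],(800,600),interpolation=cv2.INTER_CUBIC))
    R=np.array(c["R"]);t=np.array(c["t"]);print(n,c["fx"],c["cx"],c["cy"],"pos",-R.T@t,R.round(3).tolist())
print(bot.current_clock(),bot.current_tool_rot())
E
```

```text
pics
top 482.7173002542857 277.2741818891259 212.48813511820848 pos [ 0.41604451 -0.02721524  1.37856824] [[0.014, -1.0, 0.005], [-0.991, -0.014, -0.131], [0.131, -0.003, -0.991]]
side 471.482645005494 274.22165367131106 212.3189590806792 pos [0.52517817 0.90169906 0.99811316] [[-1.0, -0.027, -0.01], [-0.011, 0.691, -0.722], [0.026, -0.722, -0.691]]
0.1 [-3.07132286e+00 -6.52693884e-01 -1.22743069e-05]
```

View pics/top0.png

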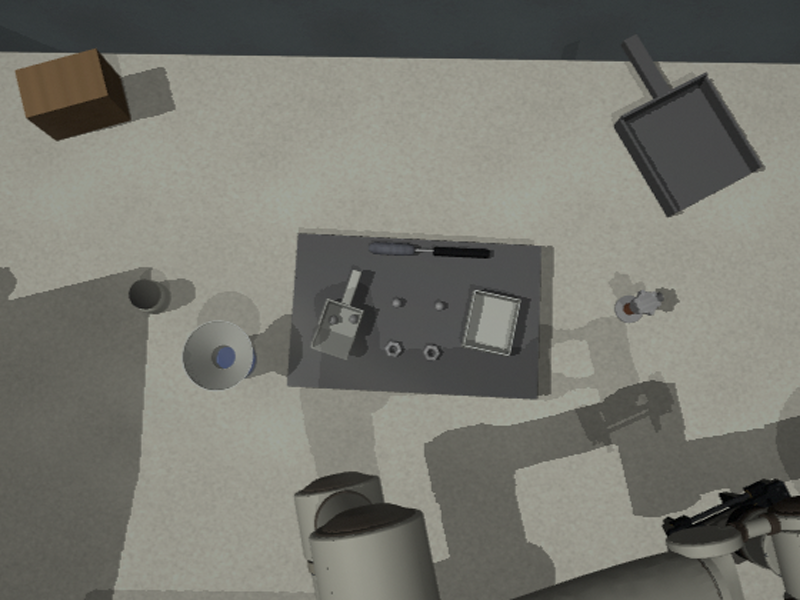

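View pics/side0.png

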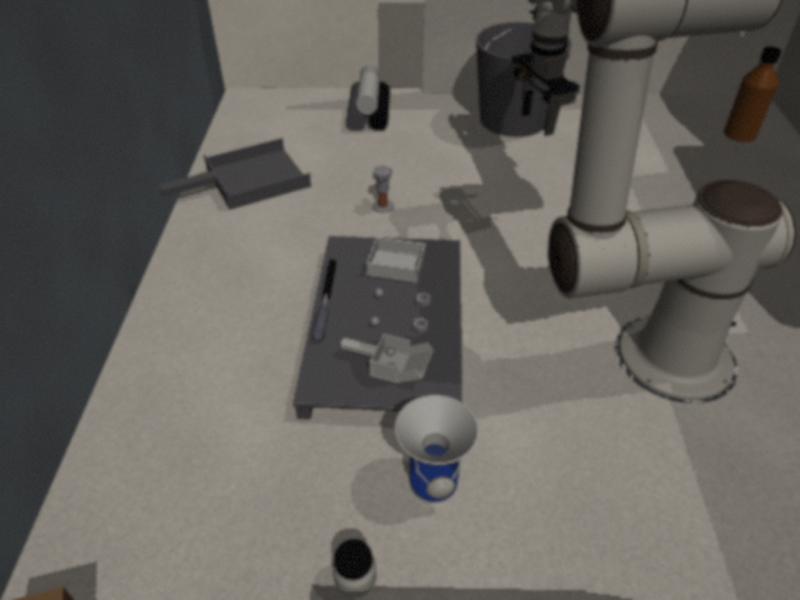

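The top image shows the riser spanning about (290-552, 235-398). The scoop is at (340,325) with its handle away from the robot at (358,275). Balls are at (398,302) and (440,306), nuts at (394,349) and (431,352), the tray at (493,322) and the funnel at (219,355). Next I'll compute rough positions and take a wrist view.

```bash
cat > h.py <<'E'
from workcell import bot
import cv2,numpy as np
from scipy.spatial.transform import Rotation as Ro
def px(c,u,v,z,s=800/560):
    "pixel of the s-times enlarged picture -> world point on plane z"
    R=np.array(c["R"]);t=np.array(c["t"]);o=-R.T@t
    u=(u+.5)/s-.5; v=(v+.5)/s-.5
    d=R.T@np.array([(u-c["cx"])/c["fx"],(v-c["cy"])/c["fy"],1])
    return o+d*(z-o[2])/d[2]
def down(a): # tool pointing down, closing line (y) at world angle a
    y=np.array([np.cos(a),np.sin(a),0]);z=np.array([0,0,-1.])
    return Ro.from_matrix(np.c_[np.cross(y,z),y,z]).as_rotvec()
def snap(n,f,s=800/560):
    c=bot.read_camera(n);cv2.imwrite("pics/"+f,cv2.resize(c["pixels"],None,fx=s,fy=s,interpolation=cv2.INTER_CUBIC));return c
E
python3 - <<'E'
from h import *
import pickle
c=bot.read_camera("top")
for n,u,v,z in[("handle end",358,272,.085),("lip",331,355,.081),("ballA",398,302,.059),("ballB",440,306,.059),("nutA",394,349,.062),("nutB",431,352,.062),("tray",492,322,.085),("funnel",219,355,.15),("valve",640,303,.1),("jar",147,294,.07),("riserFL",298,235,.05),("riserFR",552,246,.05),("riserNL",290,386,.05),("riserNR",538,398,.05)]:
    print(n,px(c,u,v,z).round(3))
y=Ro.from_rotvec(bot.current_tool_rot()).as_matrix()[:,1];print("tool y",y)
a=np.pi/2
for A in(np.pi/2,-np.pi/2):
    print(A,bot.inverse_kinematics([.42,0,.42],down(A)))
w=bot.read_camera("wrist");R=np.array(w["R"]);t=np.array(w["t"]);T=Ro.from_rotvec(bot.current_tool_rot()).as_matrix()
o=-R.T@t;print("cam in tool",T.T@(o-bot.current_ee_pos()),(T.T@R.T).round(3),w["fx"])
E
```

```text
handle end [0.647 0.043 0.085]
lip [0.489 0.09  0.081]
ballA [ 0.594 -0.035  0.059]
ballB [ 0.588 -0.116  0.059]
nutA [ 0.503 -0.028  0.062]
nutB [ 0.498 -0.099  0.062]
tray [ 0.555 -0.212  0.085]
funnel [0.482 0.283 0.15 ]
valve [ 0.593 -0.488  0.1  ]
jar [0.601 0.446 0.07 ]
riserFL [0.725 0.164 0.05 ]
riserFR [ 0.711 -0.336  0.05 ]
riserNL [0.43 0.17 0.05]
riserNR [ 0.414 -0.305  0.05 ]
tool y [ 0.40668261 -0.91356848 -0.00137467]
1.5707963267948966 [-0.28950326 -0.28231897  1.55247288  0.          1.87143875 -1.86029959]
-1.5707963267948966 [-2.89503259e-01 -2.82318974e-01  1.55247288e+00 -4.44089210e-16
  1.87143875e+00  1.28129307e+00]
cam in tool [ 0.07923462 -0.00054927 -0.20351616] [[ 0.    -0.961 -0.277]
 [ 1.     0.    -0.   ]
 [ 0.    -0.277  0.961]] 303.53333629128895
```

Run:
```python
from h import *
import pickle
bot.goto([.45,-.04,.2],down(-np.pi/2))
c=snap("wrist","w0.png");pickle.dump(c,open("w0.pkl","wb"))
print(bot.current_clock(),bot.current_joints())
```

```text
2.175 [-3.58539259e-01 -1.86284964e-01  1.89860679e+00 -1.17364290e-04
  1.42924442e+00  1.21325035e+00]
```

View pics/w0.png

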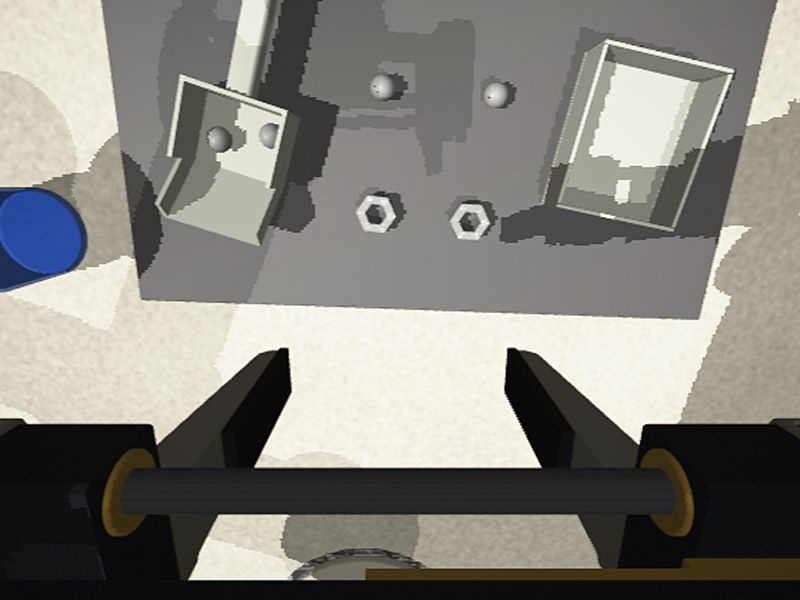

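Run:
```python
from h import *
import pickle
c=pickle.load(open("w0.pkl","rb"));p=c["pixels"]
s=800/560
A=cv2.resize(p[0:175,105:215],None,fx=3.4,fy=3.4,interpolation=cv2.INTER_CUBIC)   # scoop
B=cv2.resize(p[128:175,243:351],(400,int(47*400/108)),interpolation=cv2.INTER_CUBIC) # nuts
im=np.zeros((600,800,3),np.uint8);im[:A.shape[0],:A.shape[1]]=A;im[:B.shape[0],390:790]=B;cv2.imwrite("pics/crop.png",im)
for n,u,v,z in[("nutA",377,212,.062),("nutB",470,221,.062),("ball1",383,87,.059),("ball2",496,95,.059),("t1",608,40,.085),("t2",735,71,.085),("t3",673,230,.085),("t4",545,205,.085),("back1",183,76,.09),("back2",298,114,.09)]:print(n,px(c,u,v,z).round(4))
```

```text
nutA [ 0.5044 -0.024   0.062 ]
nutB [ 0.4974 -0.0962  0.062 ]
ball1 [ 0.5928 -0.0295  0.059 ]
ball2 [ 0.5874 -0.1115  0.059 ]
t1 [ 0.6157 -0.1769  0.085 ]
t2 [ 0.5975 -0.2635  0.085 ]
t3 [ 0.493  -0.2407  0.085 ]
t4 [ 0.5109 -0.1458  0.085 ]
back1 [0.5937 0.1003 0.09  ]
back2 [0.5707 0.0266 0.09  ]
```

View pics/crop.png

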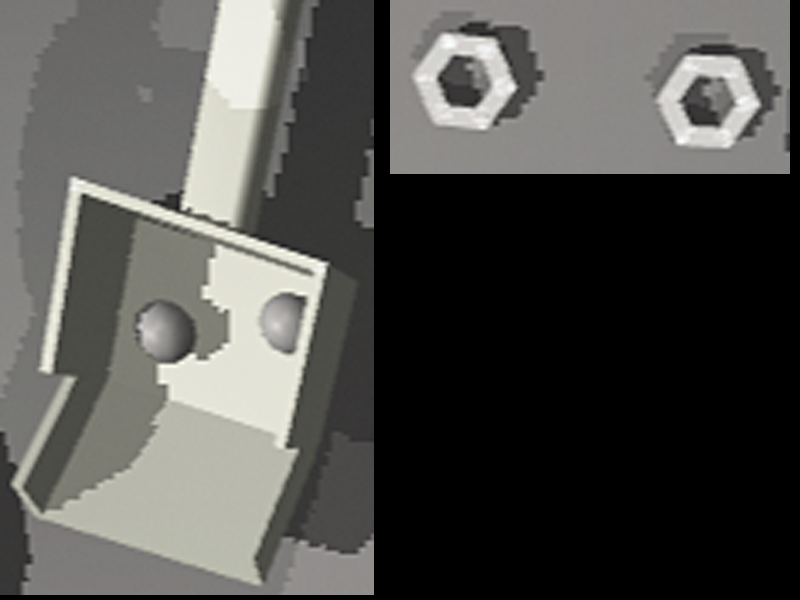

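The crop shows the scoop's back corners at (70,178) and (328,265), and its lip corners at (40,517) and (260,583). Nut flats are nearly horizontal in the image, nut A tilted +5° and nut B −4.5°. I'll fit the scoop pose from these points, then pick up the nuts.

Run:
```python
from h import *
import pickle
from scipy.optimize import least_squares
c=pickle.load(open("w0.pkl","rb"));R=np.array(c["R"]);t=np.array(c["t"])
M=np.array([[-38,-36,40],[-38,36,40],[58,-33,31],[58,33,31]])/1e3
P=np.array([[70,178],[328,265],[40,517],[260,583]])/3.4+[105,0]
def W(q,M):return np.c_[M[:,:2]@np.array([[np.cos(q[2]),np.sin(q[2])],[-np.sin(q[2]),np.cos(q[2])]])+q[:2],M[:,2]+.05]
def f(q):
    X=W(q,M)@R.T+t
    return (X[:,:2]/X[:,2:]*c["fx"]+[c["cx"],c["cy"]]-P).ravel()
r=least_squares(f,[.546,.075,2.85]);print(r.x,np.degrees(r.x[2]),r.fun.round(1));print("grip",W(r.x,np.array([[-.075,0,.027]])),"handle end",W(r.x,np.array([[-.108,0,.035]])))
for a in(0,np.pi):print(a,bot.inverse_kinematics([.50,-.03,.1],down(a)))
# pour feasibility
F=np.array([.482,.283,.15])
q0=bot.current_joints()
for yaw in np.radians([130,150,160,170,180,190,200,210]):
  row=[]
  for th in np.radians([0,30,50,60,70,80]):
    S=Ro.from_euler('z',yaw)*Ro.from_euler('y',th)
    fw=np.array([np.cos(yaw),np.sin(yaw),0]);lip=F-fw*.025+[0,0,.02]
    g=lip+S.apply([-.133,0,-.004])
    T=S*Ro.from_matrix(np.c_[[1,0,0],[0,-1,0],[0,0,-1]]); tcp=g+T.apply([0,0,.019])
    ok=[]
    for fl in(0,np.pi):
      q=bot.inverse_kinematics(tcp,(T*Ro.from_euler('z',fl)).as_rotvec());ok.append(None if q is None else q.round(2).tolist())
    row.append(ok)
  print(round(np.degrees(yaw)),["".join("n" if o is None else "Y" for o in k) for k in row],row[4])
```

```text
[0.54704467 0.07896529 2.83915873] 162.6718124419485 [ 0.5  0.3 -0.2 -0.5  1.2  0.4 -1.6 -0.3]
grip [[0.61864075 0.05662695 0.077     ]] handle end [[0.65014303 0.04679808 0.085     ]]
0 [-3.01644598e-01  4.40316215e-02  1.88511658e+00 -4.44089210e-16
  1.21244445e+00 -3.01644598e-01]
3.141592653589793 [-0.3016446   0.04403162  1.88511658  0.          1.21244445  2.83994806]
130 ['YY', 'YY', 'YY', 'YY', 'YY', 'nn'] [[0.75, 0.28, 1.72, -1.23, 1.47, 0.42], [0.75, 0.28, 1.72, -1.23, 1.47, -2.72]]
150 ['YY', 'YY', 'Yn', 'YY', 'nn', 'nn'] [None, None]
160 ['YY', 'YY', 'YY', 'Yn', 'nn', 'nn'] [None, None]
170 ['YY', 'YY', 'YY', 'Yn', 'nn', 'nn'] [None, None]
180 ['YY', 'YY', 'YY', 'YY', 'nn', 'YY'] [None, None]
190 ['YY', 'YY', 'YY', 'YY', 'nn', 'YY'] [None, None]
200 ['YY', 'YY', 'YY', 'YY', 'nn', 'YY'] [None, None]
210 ['YY', 'YY', 'YY', 'YY', 'nY', 'YY'] [None, [0.15, -0.47, 2.41, 1.57, 0.35, -0.13]]
```

```bash
cat >> h.py <<'E'
def pick(x,y,a,z=.0525,op=.55,N=25):
    bot.set_gripper(op)
    bot.goto([x,y,.125],down(a));bot.line_to([x,y,z],max_speed=.2)
    bot.set_gripper(0,N);g=bot.current_opening()*92
    bot.line_to([x,y,.125],max_speed=.25);print("grip mm",g,"after lift",bot.current_opening()*92,bot.current_grip_force(),bot.current_clock())
def place(x,y,a,z,op):
    bot.goto([x,y,.125],down(a));bot.line_to([x,y,z],max_speed=.2)
    bot.set_gripper(op);bot.line_to([x,y,.125],max_speed=.25)
E
python3 - <<'E'
from h import *
T=np.array([.5543,-.2067]);ty=np.array([.249,.968])
for n,(x,y,a),s in(("B",(.4974,-.0962,.08),-.02),("A",(.5044,-.024,-.087),.02)):
    pick(x,y,a);p=T+s*ty;place(*p,-.25,.058,.45)
bot.goto([.46,-.04,.2],down(0))
c=snap("top","t1.png");print(bot.current_clock())
im=cv2.imread("pics/t1.png")[220:420,270:570];cv2.imwrite("pics/t1c.png",cv2.resize(im,None,fx=2.6,fy=2.6))
E
```

```text
grip mm 0.39178460424821276 after lift 0.8181350832368706 0.0 6.2333
grip mm 0.6699316460441167 after lift -0.0728447257582981 0.0 11.4667
14.675
```

View pics/t1c.png

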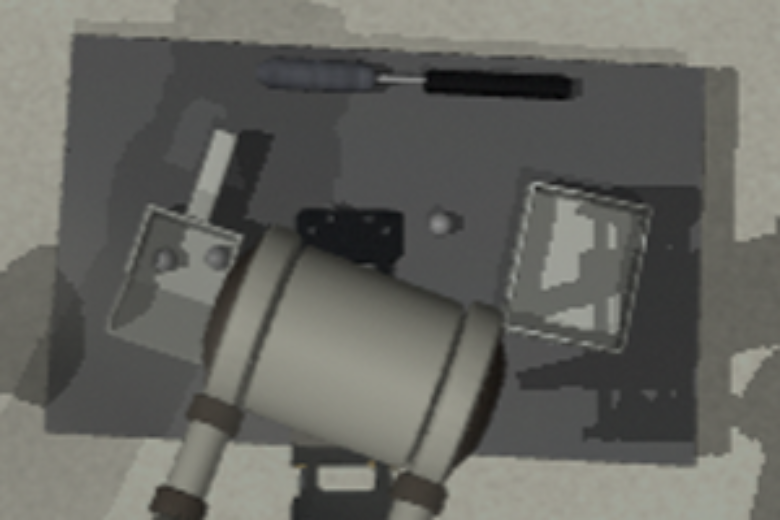

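Run:
```python
from h import *
print(bot.current_opening(),bot.current_ee_pos())
bot.set_gripper(.55);print(bot.current_opening())
T=Ro.from_rotvec(bot.current_tool_rot()).as_matrix();print(T.round(3),bot.current_clock())
```

```text
0.4492071288565986 [ 0.4599478  -0.04064399  0.19875659]
0.5511966016456122
[[ 0.001  1.    -0.001]
 [ 1.    -0.001  0.   ]
 [ 0.    -0.001 -1.   ]] 15.0167
```

The tray is empty and the arm hides the nuts. I'll take a wrist view.

Run:
```python
from h import *
import pickle
c=snap("wrist","w1.png");pickle.dump(c,open("w1.pkl","wb"));print(bot.current_clock())
```

```text
15.0667
```

View pics/w1.png

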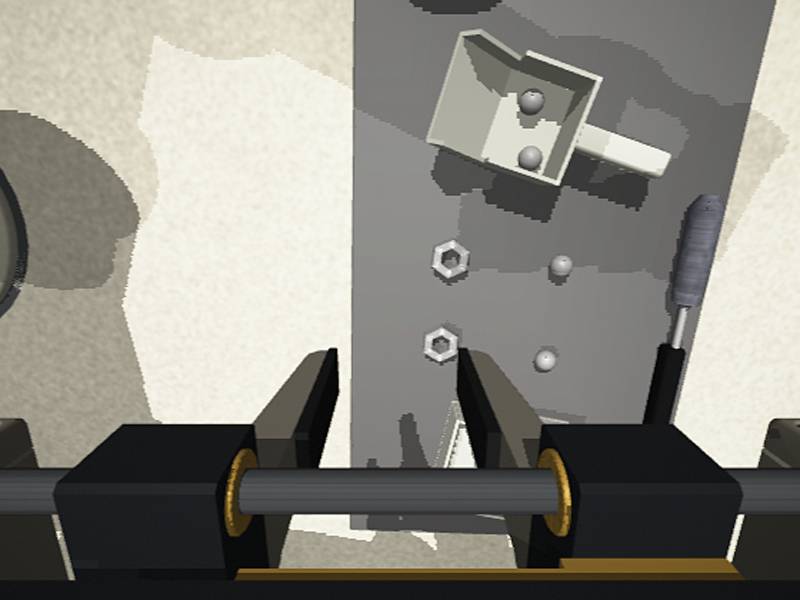

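Run:
```python
from h import *
import pickle
c=pickle.load(open("w1.pkl","rb"))
for n,u,v,z in[("nutA",451,259,.062),("nutB",441,345,.062),("ball1",561,265,.059),("ball2",545,360,.059),("brushend",708,198,.07)]:print(n,px(c,u,v,z).round(4))
print(px(c,353,100,.05),px(c,353,500,.05),bot.current_contact_force())
```

```text
nutA [ 0.5034 -0.0227  0.062 ]
nutB [ 0.4974 -0.096   0.062 ]
ball1 [ 0.5926 -0.0282  0.059 ]
ball2 [ 0.5875 -0.1111  0.059 ]
brushend [0.6931 0.0247 0.07  ]
[0.42766723 0.0951693  0.05      ] [ 0.41724843 -0.26260587  0.05      ] [-0.67237043 -0.43844595  0.00260755]
```

Run:
```python
from h import *
x,y=.4974,-.096
bot.goto([x,y,.125],down(.08));bot.line_to([x,y,.0525],max_speed=.2)
print(bot.current_ee_pos(),bot.current_opening(),bot.current_contact_force().round(1),bot.current_clock())
snap("wrist","w2.png")
bot.set_gripper(0.2,25);print(bot.current_ee_pos(),bot.current_opening()*92,bot.current_grip_force(),bot.current_clock())
```

```text
[ 0.49842716 -0.09585562  0.05431827] 0.5496068324149143 [0.6 0.9 0.9] 16.0667
[ 0.49735608 -0.09600446  0.05248192] 18.529294209696914 0.0 16.75
```

View pics/w2.png

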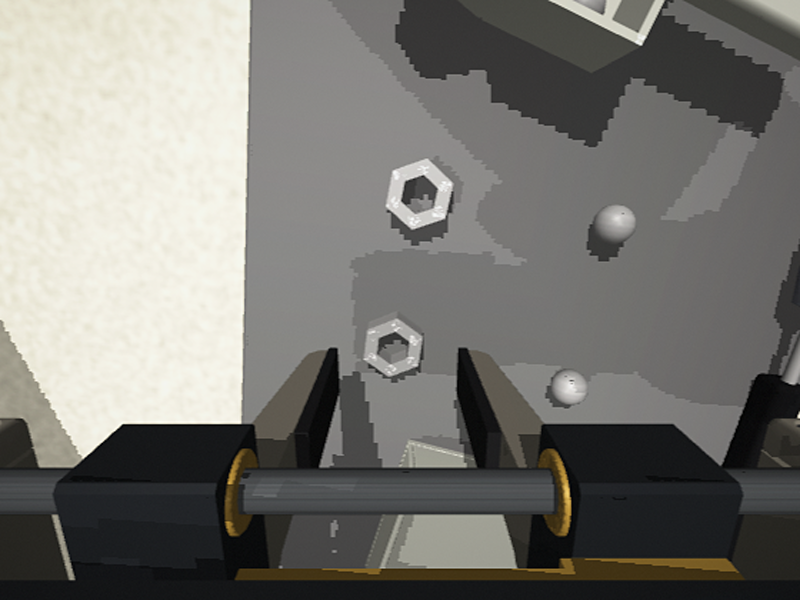

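The nuts are untouched and the fingertips are well above the riser: the visible tips sit roughly 30 mm short of the stated TCP. I'll find the true tip height by lowering around nut B until contact.

Run:
```python
from h import *
x,y=.4974,-.096
bot.set_gripper(.55);f0=bot.current_contact_force()
for z in np.arange(.044,.010,-.004):
    bot.line_to([x,y,z],max_speed=.08);bot.hold(.03)
    f=bot.current_contact_force()-f0;p=bot.current_ee_pos();print(round(z,3),p.round(4),f.round(1))
    if abs(f[2])>2.5:break
print(bot.current_clock())
```

```text
0.044 [ 0.4969 -0.0958  0.0434] [-0.4  0.4 -0.7]
0.04 [ 0.4973 -0.0959  0.0398] [-0.5  0.9 -1.1]
0.036 [ 0.4972 -0.0959  0.0358] [-0.2  1.3 -0.5]
0.032 [ 0.4972 -0.0959  0.0318] [ 0.5 -0.1 -0.7]
0.028 [ 0.4972 -0.0959  0.0278] [ 0.1  1.  -0.7]
0.024 [ 0.4972 -0.0959  0.0238] [-0.1 -0.5  0.1]
0.02 [ 0.4972 -0.0959  0.0198] [-0.8  0.4  0.1]
0.016 [ 0.4974 -0.096   0.0159] [ 0.3  1.  -0.4]
0.012 [ 0.4975 -0.0961  0.0158] [-15.4   5.4  31.1]
19.9417
```

Contact came at reported z = 0.016 m, but the riser top is at 0.050 m. The real tips are therefore 34 mm behind the reported TCP, which agrees with the image. I'll correct for that in the helpers and carry on.

```bash
cat >> h.py <<'E'
OFF=.034   # reported TCP lies this far beyond the real finger ends
def ln(x,y,z,v):bot.line_to([x,y,z-OFF],max_speed=v)
def go(x,y,z,a):bot.goto([x,y,z-OFF],down(a))
def pick(x,y,a,z=.0525,N=25,approach=True):
    if approach: go(x,y,.11,a);ln(x,y,z,.25)
    bot.set_gripper(0,N);g=bot.current_opening()*92
    ln(x,y,.11,.3);print("grip mm",g,"after",bot.current_opening()*92,bot.current_grip_force(),bot.current_clock())
    return bot.current_opening()*92
def place(x,y,a,z,op):
    go(x,y,.11,a);ln(x,y,z,.25);bot.set_gripper(op);ln(x,y,.11,.3)
E
python3 - <<'E'
from h import *
T=np.array([.5543,-.2067]);ty=np.array([.249,.968])
ln(.4974,-.096,.0525,.1)
if pick(.4974,-.096,.08,approach=False)<20:raise SystemExit
place(*(T-.02*ty),-.25,.058,.45)
if pick(.504,-.0235,-.087)<20:raise SystemExit
place(*(T+.02*ty),-.25,.058,.45);print(bot.current_clock())
E
```

```text
grip mm 27.1079566588084 after 26.91498884658962 24.99963518232107 21.0167
grip mm 26.209320669009415 after 26.607856113824084 24.999881840776652 24.6667
26.4917
```

Run:
```python
from h import *
S=np.array([.547,.079]);sx=np.array([-.9546,.2978])
D=S+.004*sx;a=-.302
if pick(.5926,-.0287,a,z=.0515,N=15)<14:raise SystemExit
place(*D,a,.075,.28)
bot.set_gripper(.45)
if pick(.5876,-.1113,a,z=.0515,N=15)<14:raise SystemExit
place(*D,a,.075,.28);print(bot.current_clock())
import pickle
go(.53,-.04,.22,-np.pi/2)
c=snap("wrist","w3.png");pickle.dump(c,open("w3.pkl","wb"));print(bot.current_clock())
```

```text
grip mm 16.68847877190907 after 16.638331342945374 15.000001788139343 28.4083
grip mm 16.27338531957142 after 16.59292211995905 14.999957531690598 32.3167
34.025
35.05
```

View pics/w3.png

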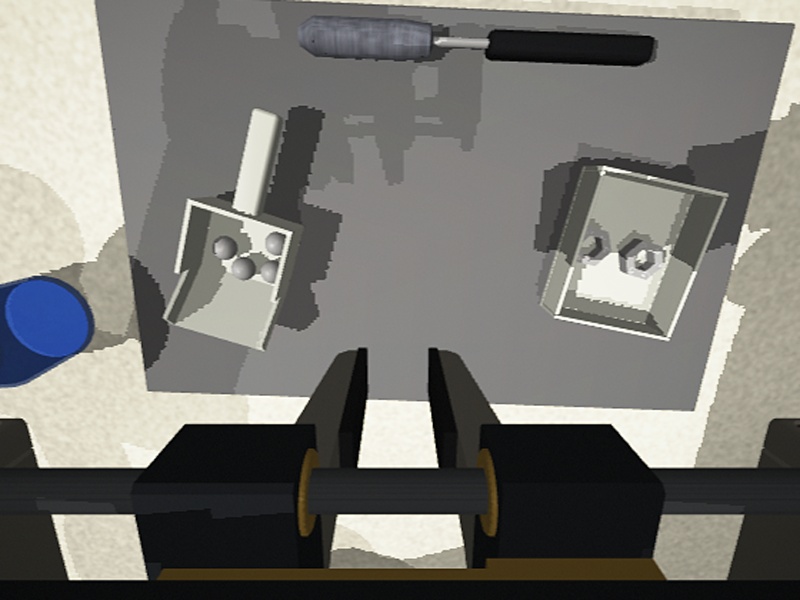

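The scoop now holds four balls (223-275, 240-272). Both nuts are in the tray (595,248) and (641,258). The handle runs from (247,210) to (265,110). Next I'll check the handle fit and funnel position, and search for a feasible pour.

```bash
cat >> h.py <<'E'
def pose(lip,yaw,th,beta,fl,extra=0):
    "reported-TCP pose that holds the scoop with its lip at lip, pitched th lip-down; grip tilted by beta"
    S=Ro.from_euler('z',yaw)*Ro.from_euler('y',th)
    g=np.array(lip)+S.apply([-.133,0,-.004])
    T=S*Ro.from_euler('y',-beta)*Ro.from_matrix(np.c_[[1,0,0],[0,-1,0],[0,0,-1]])*Ro.from_euler('z',fl)
    return g+T.apply([0,0,.019+OFF-extra]),T.as_rotvec()
E
python3 - <<'E'
from h import *
import pickle
c=pickle.load(open("w3.pkl","rb"));print("handle",px(c,265,110,.085),px(c,247,210,.085))
s=bot.read_camera("side")
print("funnel side",px(s,436,428,.15), "blue", px(c,45,318,.105),px(c,45,318,.15))
L0=np.array([.547-.0554,.079+.0173,.081])
F=np.array([.482,.283,.15])
for be in np.radians([0,15,25]):
 for fl in(0,np.pi):
  p=pose(L0,2.8392,0,be,fl);print("pick",np.degrees(be).round(),fl,None if bot.inverse_kinematics(*p) is None else bot.inverse_kinematics(*p).round(2))
  for yd in(130,140,150,162,175,190,205):
   yaw=np.radians(yd);fw=np.array([np.cos(yaw),np.sin(yaw),0])
   ks=[bot.inverse_kinematics(*pose(F-fw*.03+[0,0,.018],yaw,np.radians(th),be,fl)) for th in range(0,81,10)]
   print(yd,"".join("n" if k is None else "Y" for k in ks), None if ks[7] is None else ks[7].round(2), "" if any(k is None for k in ks[:8]) else np.abs(np.diff(ks[:8],axis=0)).max().round(2))
E
```

```text
handle [0.65047615 0.04704528 0.085     ] [0.58727695 0.06466573 0.085     ]
funnel side [0.48287486 0.28936937 0.15      ] blue [0.51566938 0.20370073 0.105     ] [0.53045467 0.16515734 0.15      ]
pick 0.0 0 [-0.1   0.43  1.58 -0.    1.12 -1.37]
130 YYYYYYYYn [ 0.69  0.28  1.75 -1.26  1.41  0.43] 0.2
140 YYYYYYYnn None 
150 YYYYYYYnn None 
162 YYYYYYYnn None 
175 YYYYYYYnY None 
190 YYYYYYYYY [ 0.4  -0.23  2.27  4.22  0.24  0.58] 5.13
205 YYYYYYYYY [ 0.24 -0.29  2.32  2.07  0.21  2.56] 5.04
pick 0.0 3.141592653589793 [-0.1   0.43  1.58 -0.    1.12  1.77]
130 YYYYnYYYn [ 0.69  0.28  1.75 -1.26  1.41 -2.71] 
140 YYYYYnYnn None 
150 YYYYYnYnn None 
162 YYYYYYnnn None 
175 YYYYYYnnY None 
190 YYYYYYYYY [ 0.4  -0.23  2.27  4.22  0.24 -2.56] 5.13
205 YYYYYYYYY [ 0.24 -0.29  2.32  2.07  0.21 -0.58] 1.25
pick 15.0 0 [-0.13  0.62  1.35  0.05  1.44 -1.41]
130 YYYYYYYYY [ 0.62  0.18  1.72 -1.    1.32  0.23] 0.2
140 YYYYYYYYY [ 0.61  0.1   1.81 -1.03  1.17  0.14] 0.22
150 YYYYYYYYY [ 0.59  0.02  1.89 -1.05  1.01  0.04] 0.25
162 YYYYYYYYn [ 0.55 -0.07  1.97 -1.04  0.8  -0.11] 0.3
175 YYYYYYYYn 
[... 645 characters left out ...]
 -0.82  1.16 -0.05] 0.21
150 YYYYYYYYY [ 0.53  0.    1.82 -0.8   1.03 -0.19] 0.23
162 YYYYYYYYY [ 0.49 -0.07  1.89 -0.74  0.86 -0.4 ] 0.25
175 YYYYYYYYY [ 0.44 -0.14  1.95 -0.59  0.7  -0.71] 0.23
190 YYYYYYYYY [ 0.36 -0.2   2.01 -0.25  0.57 -1.23] 0.22
205 YYYYYYYYY [ 0.27 -0.23  2.03  0.21  0.57 -1.87] 0.24
pick 25.0 3.141592653589793 [-0.14  0.75  1.18  0.07  1.64  1.73]
130 YYYYYYnnY None 
140 YYYYYYYnY None 
150 YYYYYYYYn [ 0.53  0.    1.82 -0.8   1.03  2.95] 0.23
162 YYYYYYYYn [ 0.49 -0.07  1.89 -0.74  0.86  2.74] 0.25
175 YYYYYYYYY [ 0.44 -0.14  1.95 -0.59  0.7   2.43] 0.23
190 YYYYYYYYY [ 0.36 -0.2   2.01 -0.25  0.57  1.91] 0.22
205 YYYYYYYYY [ 0.27 -0.23  2.03  0.21  0.57  1.27] 0.24
```

```bash
cat >> h.py <<'E'
BE=np.radians(25);YAW=2.8392
L0=np.array([.547-.0554,.079+.0173,.081]);F=np.array([.4825,.286,.15])
FW=np.array([np.cos(YAW),np.sin(YAW),0])
def to(lip,th,v):
    p,r=pose(lip,YAW,np.radians(th),BE,0);bot.line_to(p,r,max_speed=v)
E
python3 - <<'E'
from h import *
bot.set_gripper(.45)
p,r=pose(L0,YAW,0,BE,0,extra=.07);bot.goto(p,r)
to(L0,0,.15)
bot.set_gripper(0,60);print("grip",bot.current_opening()*92,bot.current_grip_force(),bot.current_clock())
to(L0+[0,0,.03],0,.1)
print("lifted",bot.current_opening()*92,bot.current_contact_force().round(1),bot.current_clock())
E
```

```text
grip 17.304220182263098 60.00009298324585 38.9083
lifted 17.814140964843073 [-0.4 -0.5 -2.1] 39.3583
```

Run:
```python
from h import *
P=F-FW*.03
up=L0.copy();up[2]=.215
to(up,0,.2)
to([P[0],P[1],.215],0,.2)
a=snap("side","pre.png")
to([P[0],P[1],.19],28,.15)
for th in(38,44,50,57,64,72):to([P[0],P[1],.172],th,.07)
bot.hold(.4)
b=snap("side","pour.png")
im=np.hstack([cv2.resize(x["pixels"][190:370,200:380],(400,400),interpolation=cv2.INTER_CUBIC) for x in(a,b)]);cv2.imwrite("pics/cmp.png",im)
print(bot.current_opening()*92,bot.current_contact_force().round(1),bot.current_clock())
```

```text
18.199757160897832 [ 0.6 -0.1 -1.7] 44.3417
```

View pics/cmp.png

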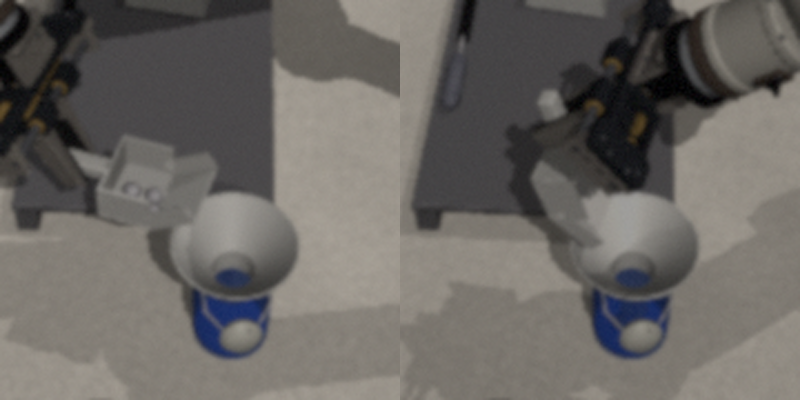

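The left panel, before the pour, shows the scoop level with balls at (130-155, 190). The right panel, pitched, shows no balls in view on the funnel and the throat clear. I'll put the scoop back and check.

Run:
```python
from h import *
P=F-FW*.03
to([P[0],P[1],.20],28,.2)
to([P[0],P[1],.215],0,.2)
up=L0.copy();up[2]=.2
to(up,0,.2)
to(L0+[0,0,.006],0,.15);to(L0+[0,0,.0005],0,.05)
print(bot.current_contact_force().round(1))
bot.set_gripper(.45)
p,r=pose(L0,YAW,0,BE,0,extra=.09);bot.line_to(p,r,max_speed=.2)
print(bot.current_clock())
# look from over the bottle, riser in view
go(.42,.17,.28,-np.pi/2)
c=snap("wrist","w4.png");print(bot.current_clock())
```

```text
[-0.1  0.8 -0.3]
49.4417
52.1083
```

View pics/w4.png

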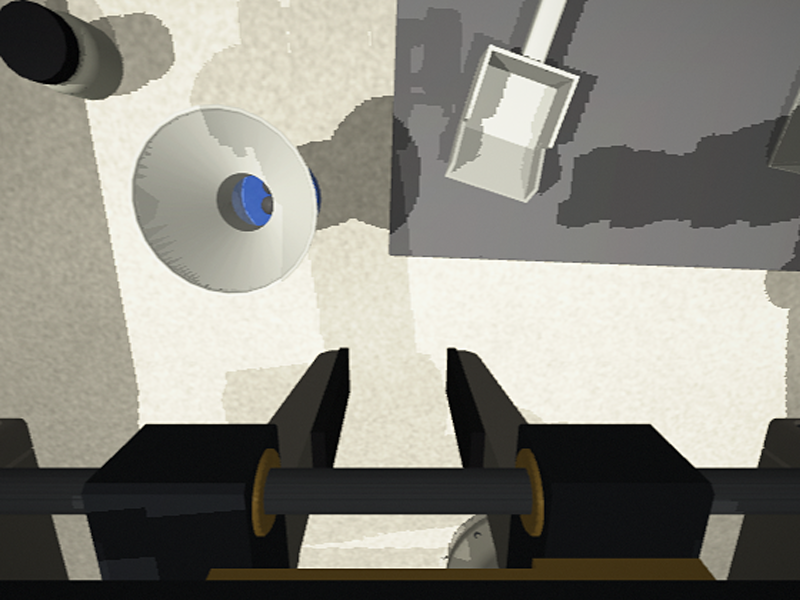

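The scoop stands empty on the riser at (512,125), and the funnel is clear with a ball visible down in the bottle at (266,203). No stray balls are in view, so I'm handing the job in.

```bash
python3 -c "
from h import *
print(bot.job_done())"
```

```text
the job is handed in; nothing more can be done
None
```

The job is handed in at about 52 s, with no verdict returned: both nuts are in the tray, the four balls were poured through the funnel (one seen in the bottle, no strays in view), and the empty scoop is back on the riser; the reported TCP was 34 mm past the real fingertips, so my first nut grasps missed until I corrected for it.

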